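Clamp the sculpture foot to the slotted welding platen

ROBOT

A 6-joint arm with a two-finger parallel gripper is mounted at the origin on the work surface. World frame = base frame: x ahead of the robot, y to its left, z up, the work surface at z = 0. Lengths are in m, angles in rad, forces in N, time in s.
With the tool pointing down it reaches from about 0.35 to 0.975 m from the base axis. Payload 4.9 kg.
Tool frame: the origin (TCP) lies midway between the tips of the shut fingers; the grasp point (between the pads) lies 19 mm behind it; z points along the fingers, y is the line along which they close (so a half turn about z gives the same grasp; the last joint's range is limited). The gripper opens to 85 mm and grips with 20 to 120 N. Pads are 22 mm wide; open, the fingers measure 114 mm over their backs; the gripper's body (76 mm by 85 mm) begins 54 mm behind the grasp point. The pads swing forward as they close: fully open they stand 13 mm farther back than shut.
Start: joints at [-1.368, 0.053, 1.613, -0, 1.476, -0.119], TCP at [0.198, -0.593, 0.231] pointing down, gripper open.
Joint ranges: [-3.01, 3.01], [-1.01, 2.22], [0.06, 2.58], [-1.02, 4.17], [0.09, 2.62], [-3.14, 3.14]. Speed limits (rad/s): [2.57, 2.57, 3.14, 3.14, 3.14, 3.14].

INTERFACE

Orientations are given as a unit quaternion [w, x, y, z].
In Python, from plant import state, grab_frame, camera_info, job_done, spot_in, masks_of, pinpoint gives the robot as it stands.
- The arm moves only by the shell command python3 -m handwheel 'ROWS' [OPENING]. ROWS is JSON, a list that holds one entry, the list of rows, each a list of 6 numbers: the shift along the world's x, y, z in m, then the turn, a rotation vector about the world's x, y, z in degrees. In form: [[[tx, ty, tz, ax, ay, az], ...]]. A call has 1 to 20 rows; each row shifts and turns the commanded pose from where the row before left it; what a row does not reach is not made up. A row lasts 1/12 s, in which the tool goes at most 41.7 mm and 7.16 degrees, less where a joint would pass 70% of its speed; a pose out of reach is approached as far as the arm can. A call is refused whole if a number of a shift passes 0.0417 or a number of a turn 7.16, either way. A call with a gripper value outside its range is refused whole. OPENING is the opening, from 0 (shut) to 1 (fully open), set as the call begins (- or left out, the last holds). The fingers move at their own pace and stop on an object; the grip force is fixed at half the most. Time passes only in rows, so rows that do not move let the fingers close. It gives the time, the measured TCP pose, the force, the opening and the grip force at its end, in the units of the state.
- state(): the state, without advancing time (a new reading comes with each control period).
- grab_frame(name): name is "side" or "top" or "wrist"; returns (picture, depth): 480x640x3 uint8, blue, green, red; 480x640 float32, m along the optical axis (not along the pixel's ray), 0 where there is no reading.
- camera_info(name): a dict with "fx", "fy", "cx", "cy" (pixels), "T" (4x4, takes a point from camera to world coordinates). Camera axes: x right, y up, looking along -z (the intrinsics and any distortion apply to the point x, -y, -z); pixel columns grow to the right and rows downward; lengths in m; the calibration is good to about 2 mm. The wrist camera is an equidistant fisheye: a pixel r from the principal point sees the ray r / f radians off the axis. A picture is of the moment at which its call begins: read the wrist's pose just before it. camera_info takes no time and is no camera call; for the wrist camera it gives the pose at the moment of the call.
- job_done(): hands the job in; it is judged then, once.
Trained networks look in the newest picture that a camera, given by its name, has taken for a name from the list of things; names that differ only in an ending like _2 or _b are one class to them, and where a whole thing is asked for, a point or a joint stands for the part that bears it (a point fixed in the world has none). Each returns a list of dicts, best first, with "conf" (0 to 1); they miss things now and then, are a little off and sometimes report something else, mostly with a low value. They report only what shows in the picture. A call takes as long as a camera call.
- spot_in(camera, thing): "box" ([left, top, width, height] in pixels, round what is visible of it).
- masks_of(camera, thing): "region" (480x640 bool, what is visible of it) and "box" ([left, top, width, height] in pixels, round what is visible of it).
- pinpoint(camera, thing): "position" ([column, row] in pixels: a listed point, or the origin of a listed thing).
The state is a dict: "time": time; "joint_pos": joint angles; "joint_vel": joint speeds; "joint_efforts": joint torques, N m; "tool_pos": TCP position; "tool_rot": TCP orientation; "contact_force": force on the tool from outside, world axes, zero at the start; "ft_torque": the same for the moment, N m; "gripper_width": opening from 0.0 (shut) to 1.0 (fully open); "grasp_force": force on a finger pad.
Only numpy, scipy, OpenCV 4.12 (cv2) and the standard library are available. Lean on these libraries where they do the work, as an engineer would, in place of code of your own. Each camera call takes 0.05 s, during which the arm holds its last target. There are 200 camera calls.

TASK

Slide the sculpture's steel foot plate gently up against the blue stop bar until it sits square and snug. Then fetch the red-handled spring hold-down from the rack, pass its hammer head down through the slot in the foot plate and the rail's slot below it, press it down against its spring and give it a quarter turn so that the head catches crosswise under the rail and clamps the plate; let go. Feel your way and never force it (nothing here needs more than about 20 N), and leave the other things where they are.

Things in the scene. Friction and masses are not known exactly. Their poses are not given: they have to be found in the camera images.
- platen: Slotted steel welding platen bolted to the bench, 180 (its x) x 260 (its y) x 50 mm high. Origin at the centre of its underside, z up; top face at z = 50 mm. A groove runs along its y through the middle; an aluminium T-slot rail 44 mm wide and 290 mm long lies in it, flush with the top, sticking out 15 mm at either end.
- groove_mid (a point): Point on the platen at x = 0, y = 0, z = 50 mm: middle of the groove, level with the rail's top. The rail's slot runs along y, 12 mm wide, between lips 12 mm thick (z 38 to 50); below is a channel 34 wide, 30 deep. The rail is bolted firmly, parallel to the groove, but through oversize holes: its slot lies up to 4.5 mm to either side of this point in x, unmeasured; find it by eye or feel.
- stop_bar: Blue stop bar 20 x 240 x 14 mm bolted on the platen's far side. Origin at the bottom centre of the face that looks to the platen's -x (that face lies at platen x = 40 mm, its bottom at the platen's top face); axes as the platen's.
- foot: The work, 0.6 to 0.95 kg: a loose steel foot plate 80 (x) x 130 (y) x 8 mm lying on the platen, its near long edge (x = -40 mm) turned up to 20 mm height, 6 mm thick. On it, centred at x = 0, y = -45 mm, stands a strong bronze column 30 (x) x 24 (y) mm, its top at z = 78 mm; it may be gripped. Origin at the centre of the underside; z up. With its far edge (x = +40 mm) flat against the stop bar its slot lies over the rail's.
- foot_slot (a point): Centre of the foot plate's through slot at its top face (foot x = 0, y = +42, z = 8 mm). The slot is 24 mm wide (x) and 36 mm long (y), wider than the rail's, so the hold-down's head can land on the rail's lips inside it.
- holddown: Red-handled spring hold-down, 76 mm high, 0.19 kg, standing upright in one of the rack's two holes. Origin at the centre of the hammer head's underside, z up along the shank, x along head and handle. Head 28 (x) x 10.5 (y) x 8 mm (z 0 to 8); shank 9 mm thick; brass pressure cup 40 mm across, underside at z = 23 when free; flange 30 mm across, z 40 to 44; handle at holddown_grip.
- holddown_grip (a point): Where to grip the red bar handle: on the shank's axis, 66 mm above the head's underside. The bar is 48 (x) x 12 (y) mm and stands from z = 50 to 76 mm.
- holddown_cup (a point): Centre of the underside of the brass cup when free (z = 23 mm). A spring backs it: it slides up the shank at most 11 mm, against 6 N at first and 1.2 N more per mm. From the moment the cup meets the foot plate, push 5 mm further to get the head below the rail's lips (8 mm is comfortable), then turn either way; let go, the spring draws the head up under the lips and clamps with about 12 N.
- rack: Wooden rack block 180 (x) x 64 (y) x 40 mm high, fixed, with two 33 mm holes through it at x = -45 and +45 mm. Origin at the centre of its underside. Each hold-down stands in a hole, resting on its brass cup (head 23 mm below the rack's top).
- spare: Another hold-down with a round black star knob in the rack's other hole: not for this job, leave it.
- firebrick: Loose half fire brick 114 x 115 x 64 mm, bystander. Origin under its centre.
- hammer: Hammer lying on the bench, bystander.
- wire_brush: Wire brush with a wooden back, 260 x 28 x 28 mm, bystander.
- flux_jar: Flux jar, 64 mm across, 75 mm high, bystander.
- weld_square: Red magnetic welding square about 100 x 80 x 20 mm, bystander.
- goggles: Yellow welding goggles about 120 mm wide, bystander.

How it is judged:
By the outcome, as a careful person would: the job done as asked, in the order asked, and still so for the second after the job is handed in, with the robot touching nothing.
It also fails if it takes over 64 s, if anything falls off the work surface, if the arm or the gripper's body presses on something with over 40 N, if the wrist force passes 120 N, or if a joint passes its speed limit or range.

## Working session

There is one attempt and no reset: what is moved stays moved. The work goes in short steps, Python scripts to look and compute and a shell command to move; the robot and the scene stay as the last step left them, time stands still between calls to the robot, and variables do not carry over. Pictures are saved under pics/ and viewed, at most 10 in all, crops included, and the job is handed in when it is done.

```bash
mkdir -p pics
cat > h.py <<'E'
import numpy as np, cv2
from plant import *
def ray(cam,p,info=None):
    i=info or camera_info(cam); T=np.array(i["T"])
    u=(p[0]-i["cx"])/i["fx"]; v=(p[1]-i["cy"])/i["fy"]
    if cam=="wrist":
        r=np.hypot(u,v); s=np.sin(r)/r if r>1e-9 else 1
        d=np.array([u*s,-v*s,-np.cos(r)])
    else: d=np.array([u,-v,-1.])
    return T[:3,3],T[:3,:3]@d
def at_z(cam,p,z,info=None):
    o,d=ray(cam,p,info); return o+d*(z-o[2])/d[2]
def cloud(cam,depth,info=None):
    i=info or camera_info(cam); T=np.array(i["T"])
    c,r=np.meshgrid(np.arange(640),np.arange(480))
    u=(c-i["cx"])/i["fx"]; v=(r-i["cy"])/i["fy"]
    if cam=="wrist":
        t=np.hypot(u,v)+1e-9; k=np.tan(np.minimum(t,1.5))/t; u,v=u*k,v*k
    P=np.stack([u*depth,-v*depth,-depth],-1)
    return P@T[:3,:3].T+T[:3,3]
E
python3 - <<'E'
from h import *
np.set_printoptions(precision=4,suppress=True)
H=dict(groove_mid=.05,foot_slot=.058,foot=.05,holddown_grip=.083,holddown_cup=.04,rack=0,stop_bar=.05,platen=0,spare=.017)
for c in("top","side"):
    im,d=grab_frame(c); cv2.imwrite(f"pics/{c}.png",im); np.save(f"{c}_d.npy",d)
    for n,z in H.items():
        for r in pinpoint(c,n)[:2]: print(c,n,np.round(r["position"],1),round(r["conf"],2),at_z(c,r["position"],z))
print(state())
E
```

```text
top groove_mid [367.1 215.8] 0.55 [ 0.5931 -0.0687  0.05  ]
top foot_slot [351.2 215.4] 0.77 [ 0.5933 -0.0281  0.058 ]
top foot [366.9 221.2] 0.94 [ 0.5792 -0.0679  0.05  ]
top holddown_grip [231.6 269.9] 0.51 [0.4583 0.2676 0.083 ]
top holddown_grip [369.1 202.3] 0.31 [ 0.6211 -0.0722  0.083 ]
top holddown_cup [230.2 268. ] 0.74 [0.4662 0.2803 0.04  ]
top holddown_cup [371.  201.2] 0.26 [ 0.6328 -0.0803  0.04  ]
top rack [240.9 251.9] 0.94 [0.5111 0.2611 0.    ]
top stop_bar [369.8 202.2] 0.63 [ 0.6281 -0.0764  0.05  ]
top stop_bar [365.  223.3] 0.31 [ 0.5739 -0.0629  0.05  ]
top platen [369.9 216.2] 0.98 [ 0.6008 -0.0795  0.    ]
top spare [238.4 231.7] 0.71 [0.5623 0.2649 0.017 ]
top spare [171.8 317.7] 0.57 [0.3431 0.433  0.017 ]
side groove_mid [320.4 211.1] 0.92 [ 0.6001 -0.0819  0.05  ]
side foot_slot [311.4 219.9] 0.61 [ 0.5916 -0.0318  0.058 ]
side foot_slot [310.8 207.6] 0.51 [ 0.6233 -0.0706  0.058 ]
side foot [189.8 372.1] 0.66 [0.5077 0.473  0.05  ]
side foot [322.7 218.4] 0.61 [ 0.5775 -0.0616  0.05  ]
side holddown_grip [274.6 309.6] 0.96 [0.4581 0.27   0.083 ]
side ho
[... 256 characters left out ...]
0.5934 -0.073   0.    ]
side platen [274.8 326.8] 0.5 [0.4745 0.2569 0.    ]
side spare [241.7 309. ] 0.84 [0.5582 0.2727 0.017 ]
side spare [318.8 227.9] 0.24 [ 0.5857 -0.0556  0.017 ]
{'time': 1.0, 'joint_pos': array([-1.368 ,  0.0527,  1.6129, -0.    ,  1.476 , -0.119 ]), 'joint_vel': array([ 0.0005,  0.0006,  0.001 , -0.0006,  0.0006, -0.0004]), 'joint_efforts': array([  0.0002, -39.369 , -37.0471,  -0.0001,   0.0005,   0.    ]), 'tool_pos': array([ 0.1977, -0.5929,  0.2313]), 'tool_rot': array([-0.    ,  0.9871,  0.1602, -0.    ]), 'contact_force': array([ 0.1349, -0.2937, -0.1023]), 'ft_torque': array([-0.0487, -0.0115, -0.0243]), 'grasp_force': 0.0, 'gripper_width': 0.999163878722239}
```

View pics/top.png

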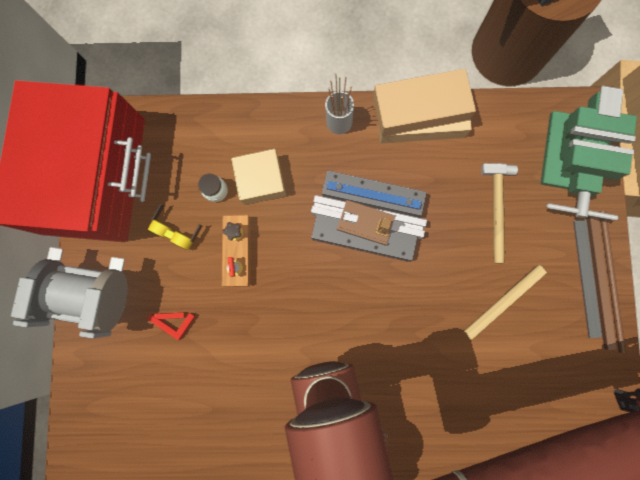

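View pics/side.png

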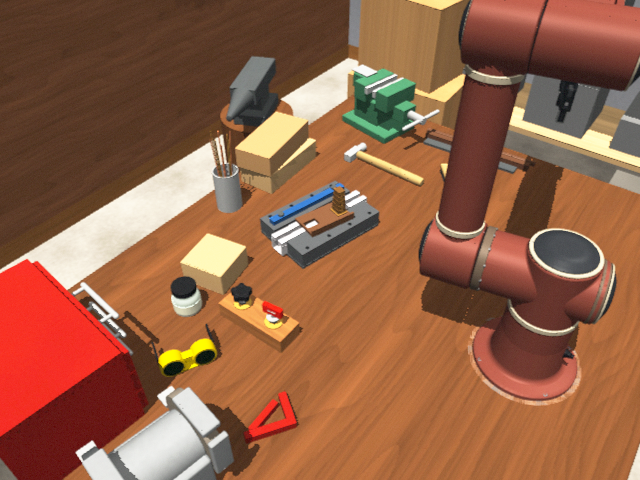

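Top view: the platen is at about (369,216), yawed by about -14°. The foot with its column is at (367,221). The rack is at (237,250), with the red handle at (231,267) and the black spare at (233,231).

```bash
python3 -m handwheel '[[[0.01,0.015,0.006,0,0,-2],[0.0206,0.031,0.006,0,0,-2],[0.0206,0.031,0.006,0,0,-2],[0.0206,0.031,0.006,0,0,-2],[0.0206,0.031,0.006,0,0,-2],[0.0206,0.031,0.006,0,0,-2],[0.0206,0.031,0.006,0,0,-2],[0.0206,0.031,0.006,0,0,-2],[0.0206,0.031,0.006,0,0,-2],[0.0206,0.031,0.006,0,0,-2],[0.0206,0.031,0.006,0,0,-2],[0.0206,0.031,0.006,0,0,-2],[0.0206,0.031,0.006,0,0,-2],[0.0206,0.031,0.006,0,0,-2],[0.0206,0.031,0.006,0,0,-2],[0.02,0.03,0,0,0,-2],[0,0,0,0,0,0]]]' 0
cat > look.py <<'E'
import sys
from h import *
np.set_printoptions(precision=4,suppress=True)
tag=sys.argv[1]
i=camera_info("wrist"); im,d=grab_frame("wrist"); np.savez(f"{tag}.npz",d=d,im=im,T=i["T"])
cv2.imwrite(f"pics/{tag}.png",im)
print(i["fx"],i["cx"],i["cy"],np.array(i["T"]))
H=dict(groove_mid=.05,foot_slot=.058,foot=.05,holddown_grip=.083,holddown=.017,rack=0,stop_bar=.05,platen=0)
for n in sys.argv[2:]:
    for r in pinpoint("wrist",n)[:2]: print(n,np.round(r["position"],1),round(r["conf"],2),at_z("wrist",r["position"],H[n],i))
E
python3 look.py w1 groove_mid foot_slot foot stop_bar platen
```

```text
time: 2.42
tool_pos: [0.5184, -0.1092, 0.3219]
tool_rot: [-0.001, 0.993, -0.115, 0.001]
contact_force: [-0.7, -1.3, -0.6]
gripper_width: -0.001
grasp_force: 0.0
371.64829954431775 320.5755363512465 239.14841140757636 [[-0.2297  0.9287  0.2911  0.5934]
 [-0.9733 -0.2182 -0.0719 -0.1275]
 [-0.0033 -0.2998  0.954   0.4641]
 [ 0.      0.      0.      1.    ]]
foot_slot [231.1 154.8] 0.89 [ 0.5875 -0.0229  0.058 ]
foot [270.  156.7] 0.9 [ 0.5738 -0.0635  0.05  ]
stop_bar [270.7 102.3] 0.69 [ 0.6329 -0.0792  0.05  ]
stop_bar [ 76.9 290.6] 0.29 [0.4717 0.2682 0.05  ]
platen [274.  134.3] 0.69 [ 0.5975 -0.0677  0.    ]
platen [542.4 239.6] 0.62 [ 0.3756 -0.4136  0.    ]
```

View pics/w1.png

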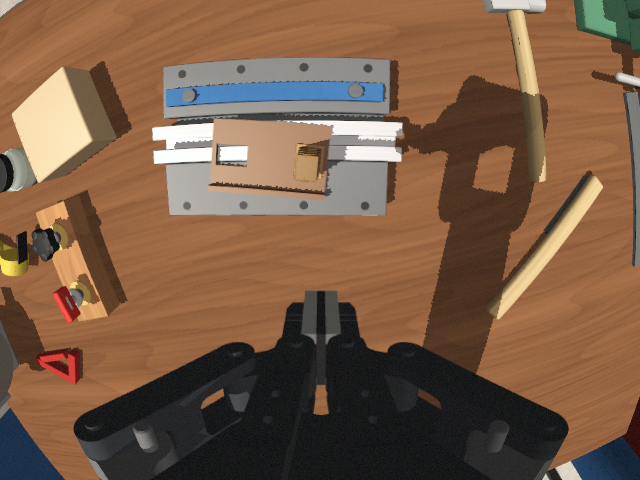

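The wrist view shows the foot with corners near (213,120), (330,126), (326,198) and (211,188), slightly rotated and short of the bar. The bar's near edge runs from (168,106) to (384,101). The rail slot gap shows at both ends, near (155,145) and (402,143).

Run:
```python
from h import *
np.set_printoptions(precision=4,suppress=True)
f=np.load("w1.npz"); I=camera_info("wrist"); I["T"]=f["T"]; im=f["im"]
P=lambda p,z: at_z("wrist",p,z,I)[:2]
g=im.mean(2).astype(int)
for c in (165,180,195,345,365,385): print(c,g[118:168,c])
for n,p,z in [("barL",(168,106),.064),("barR",(384,101),.064),("fFL",(213,120),.058),("fFR",(330,126),.058),("fNL",(211,188),.07),("fNR",(326,198),.07),("hL",(60,288),.093),("hR",(74,320),.093)]: print(n,P(p,z))
hsv=cv2.cvtColor(im,cv2.COLOR_BGR2HSV)
m=cv2.inRange(hsv,(100,120,60),(125,255,255)); m[:, :150]=0;m[:60]=0;m[120:]=0
ys,xs=np.nonzero(m); Q=cloud("wrist",f["d"],I)
q=Q[ys,xs]; q=q[abs(q[:,2]-.064)<.006]; print(len(q),q.mean(0)); c=q[:,:2]-q[:,:2].mean(0); v=np.linalg.svd(c,full_matrices=False)[2][0]; print("bar dir",v*np.sign(v[1]),"yaw",np.degrees(np.arctan2(-v[0],v[1])))
print("foot z",Q[150,265],Q[85,330],Q[200,250])
mk=masks_of("wrist","holddown"); print([(r["box"],r["conf"]) for r in mk])
```

```text
165 [116 103 113 112 113 111 108 107 183 253 252 251 252 253 253 253 253 253
 254 254 252 210 108 110 113 109 108 108 122 115 111 111 230 254 253 253
 254 254 254 254 254 254 254 254 254 121 104 135 120 112]
180 [ 75 139  95  61  61  62  73 214 251 249 249 251 253 251 250 252 251 254
 254 251 249 254 254 254 229 140 137 138 136 139 117 231 253 253 252 253
 254 254 254 253 253 254 254 254 139  64 162 174 176 176]
195 [139 120  62  64  61  71 227 249 248 248 249 251 250 249 251 251 252 254
 249 248 254 254 254 231 137 135 135 138 141 116 221 252 251 251 252 253
 252 251 253 253 254 254 251 197  85 136 168 173 172 171]
345 [ 65  68  55 248 247 246 243 243 247 245 244 245 244 243 246 245 235 119
 143 143 141 144 145 142 143 146 144  87 145 146 145 144 200 207 204 159
 145 189 237 218 198 166  99 106 142 149 150 150 150 150]
365 [ 66  69  70 215 244 245 243 243 246 244 242 243 242 243 246 244 245 235
 243 244 243 184 147 144 143 148 147 126 220 244 245 244 243 246 245 243
 243 243 243 245 244 228 170  80 131 146 147 149 146 146]
385 [ 55  51  54  55 235 243 240 239 241 243 242 241 240 240 242 245 241 234
 217 245 234 177 147 147 147 147 150 144 163 235 243 241 240 242 245 242
 241 241 240 242 245 239 203  91 110 144 144 143 143 143]
barL [0.662  0.0327]
barR [ 0.6058 -0.1984]
fFL [ 0.6309 -0.0129]
fFR [ 0.5913 -0.1361]
fNL [0.5584 0.0064]
fNR [ 0.517  -0.1142]
hL [0.4932 0.2564]
hR [0.4442 0.2572]
3492 [ 0.6427 -0.0869  0.0635]
bar dir [0.2359 0.9718] yaw -13.64587769447251
foot z [ 0.5827 -0.0612  0.0574] [ 0.6347 -0.1462  0.0625] [ 0.5314 -0.0282  0.0499]
[([53.7, 280.0, 37.5, 37.0], 0.73)]
```

Run:
```python
from h import *
f=np.load("w1.npz"); I=camera_info("wrist"); I["T"]=f["T"]
ex=np.array([.9718,-.2359]);ey=np.array([.2359,.9718])
for c,a,b in [(165,139.2,149.5),(180,137.7,148.5),(195,136.2,147.5),(365,135,145.7),(385,135.5,146.5)]:
    A=[at_z("wrist",(c,r),.05,I)[:2] for r in (a,b)]; print(c,[round(float(q@ex),4) for q in A],round(float((A[0]+A[1])@ex/2),4),[round(float(q@ey),4) for q in A])
```

```text
165 [0.5977, 0.5855] 0.5916 [0.1992, 0.1998]
180 [0.5982, 0.5856] 0.5919 [0.1798, 0.1803]
195 [0.5989, 0.5858] 0.5923 [0.1609, 0.1614]
365 [0.5975, 0.5855] 0.5915 [-0.0317, -0.032]
385 [0.5977, 0.5853] 0.5915 [-0.0542, -0.0546]
```

```bash
python3 -m handwheel '[[[-0.006,0.018,-0.02,0,0,0],[-0.006,0.018,-0.034,0,0,0],[-0.005,0.019,-0.034,0,0,0],[0,0,-0.036,0,0,0],[0,0,-0.036,0,0,0],[0,0,-0.036,0,0,0],[0,0,-0.03,0,0,0],[0,0,-0.02,0,0,0],[0,0,-0.01,0,0,0],[0,0,-0.002,0,0,0],[0,0,0,0,0,0],[0.0078,-0.0019,0,0,0,0]]]' 0
```

```text
time: 3.77
tool_pos: [0.5074, -0.0612, 0.0648]
tool_rot: [0.0, 0.993, -0.118, 0.001]
contact_force: [-0.5, -0.5, 0.1]
gripper_width: -0.001
grasp_force: 0.0
```

```bash
python3 -m handwheel '[[[0.0039,-0.001,-0.001,0,0,0],[0.0039,-0.001,-0.001,0,0,0],[0.0039,-0.001,0,0,0,0],[0.0029,-0.0007,0,0,0,0],[0.0029,-0.0007,0,0,0,0],[0.0029,-0.0007,0,0,0,0],[0.0029,-0.0007,0,0,0,0],[0.0029,-0.0007,0,0,0,0]]]' 0;  python3 -m handwheel '[[[0.0029,-0.0007,0,0,0,0],[0.0029,-0.0007,0,0,0,0],[0.0029,-0.0007,0,0,0,0]]]' 0
```

```text
time: 4.43
tool_pos: [0.5321, -0.0671, 0.0613]
tool_rot: [-0.0, 0.993, -0.118, -0.002]
contact_force: [-6.8, 0.6, 4.6]
gripper_width: 0.001
grasp_force: 3.0
time: 4.68
tool_pos: [0.5408, -0.0692, 0.0612]
tool_rot: [-0.0, 0.993, -0.118, -0.002]
contact_force: [-6.8, 1.0, 3.4]
gripper_width: 0.002
grasp_force: 2.8
```

```bash
python3 -m handwheel '[[[0.002,-0.0005,0,0,0,0],[0.002,-0.0005,0,0,0,0]]]' 0;  python3 -m handwheel '[[[0.002,-0.0005,0,0,0,0]]]' 0;python3 -m handwheel '[[[0.0015,-0.0004,0,0,0,0]]]' 0;python3 -m handwheel '[[[0.0015,-0.0004,0,0,0,0]]]' 0
```

```text
time: 4.85
tool_pos: [0.5428, -0.0696, 0.0611]
tool_rot: [-0.0, 0.993, -0.118, -0.005]
contact_force: [-18.7, 3.6, 14.0]
gripper_width: 0.002
grasp_force: 9.3
time: 4.93
tool_pos: [0.5429, -0.0695, 0.061]
tool_rot: [-0.001, 0.993, -0.118, -0.008]
contact_force: [-25.2, 5.6, 20.4]
gripper_width: -0.001
grasp_force: 13.2
time: 5.02
tool_pos: [0.543, -0.0695, 0.061]
tool_rot: [-0.001, 0.993, -0.118, -0.01]
contact_force: [-30.6, 5.8, 23.0]
gripper_width: -0.001
grasp_force: 15.6
time: 5.1
tool_pos: [0.5431, -0.0694, 0.061]
tool_rot: [-0.001, 0.993, -0.118, -0.012]
contact_force: [-35.5, 8.0, 28.2]
gripper_width: -0.004
grasp_force: 18.3
```

```bash
python3 -m handwheel '[[[-0.005,0.0012,0,0,0,0],[-0.008,0.002,0,0,0,0],[-0.012,0.003,0,0,0,0],[-0.01,0.002,0.02,0,0,0],[0,0,0.035,0,0,0],[0,0,0.041,0,0,0],[0,0,0.041,0,0,0],[0,0,0.041,0,0,0],[0,0,0.03,0,0,0],[0,0,0.0,0,0,0]]]' 0
python3 look.py w2 foot_slot foot
python3 - <<'E'
import cv2
im=cv2.imread("pics/w2.png")[60:300,110:430]; cv2.imwrite("pics/w2c.png",cv2.resize(im,(800,600),interpolation=2))
E
```

```text
time: 5.93
tool_pos: [0.5196, -0.0645, 0.279]
tool_rot: [0.001, 0.993, -0.118, 0.008]
contact_force: [1.0, -0.3, 1.1]
gripper_width: -0.004
grasp_force: 0.0
371.64829954431775 320.5755363512465 239.14841140757636 [[-0.2349  0.9315  0.2776  0.5925]
 [-0.972  -0.225  -0.0675 -0.0823]
 [-0.0005 -0.2857  0.9583  0.4224]
 [ 0.      0.      0.      1.    ]]
foot_slot [256.3 132.4] 0.66 [ 0.6074 -0.0211  0.058 ]
foot [301.5 135.9] 0.67 [ 0.5927 -0.0627  0.05  ]
```

View pics/w2c.png

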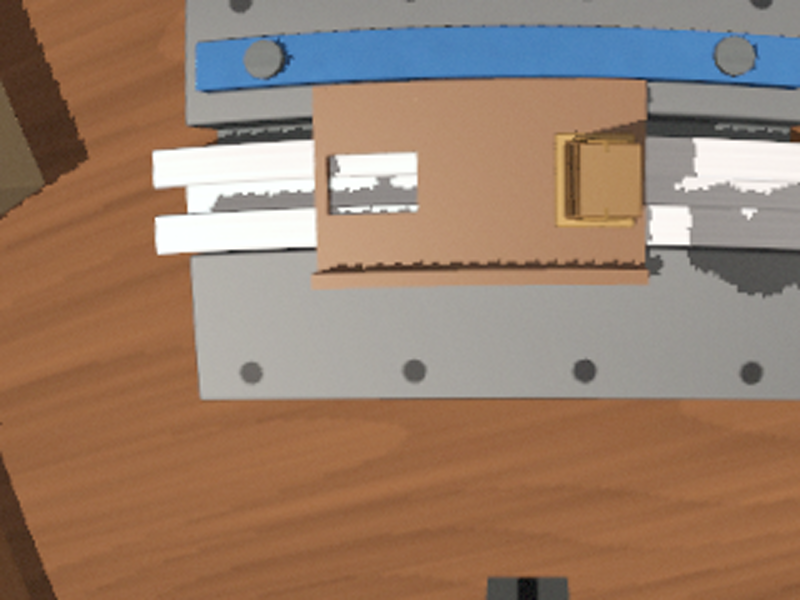

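The foot now lies along the bar, square and with no visible gap. Its slot spans about (330,153) to (418,213) in the crop, and the rail slot shows inside it at rows 178 to 206.

Run:
```python
from h import *
f=np.load("w2.npz"); I=camera_info("wrist"); I["T"]=f["T"]; im=f["im"]
ex=np.array([.9718,-.2359]);ey=np.array([.2359,.9718])
def S(n,x,y,z,crop=True):
    p=(110+x/2.5-.3,60+y/2.5-.3) if crop else (x,y)
    q=at_z("wrist",p,z,I)[:2]; print(n,"s %.4f t %.4f"%(q@ex,q@ey))
for n,x,y in [("slFL",330,153),("slFR",418,152),("slNL",330,214),("slNR",418,213),("footFL",314,86),("footFR",645,82)]: S(n,x,y,.058)
S("footNL",314,275,.07);S("footNR",648,270,.07)
for n,x,y in [("gF160",160,187),("gN160",160,217),("gF300",300,180),("gN300",300,210),("gFin",375,177),("gNin",375,206)]: S(n,x,y,.05)
S("barL",198,91,.064);S("barR",640,80,.064)
g=im.mean(2).astype(int)
for c in (245,255,265,272): print(c,g[118:150,c])
# rack
f=np.load("w1.npz"); I["T"]=f["T"]; im=f["im"]
hsv=cv2.cvtColor(im,cv2.COLOR_BGR2HSV)
m=cv2.inRange(hsv,(0,170,90),(8,255,255))|cv2.inRange(hsv,(172,170,90),(180,255,255)); m[:270]=0;m[330:]=0;m[:,100:]=0
ys,xs=np.nonzero(m); Q=cloud("wrist",f["d"],I)[ys,xs]; Q=Q[Q[:,2]>.088]; print(len(Q),Q.mean(0),Q.min(0),Q.max(0))
r=cv2.minAreaRect((Q[:,:2]*1000).astype(np.float32)); print(r)
```

```text
slFL s 0.6072 t 0.1372
slFR s 0.6064 t 0.1023
slNL s 0.5829 t 0.1377
slNR s 0.5824 t 0.1026
footFL s 0.6344 t 0.1434
footFR s 0.6343 t 0.0145
footNL s 0.5599 t 0.1422
footNR s 0.5612 t 0.0140
gF160 s 0.5977 t 0.2129
gN160 s 0.5850 t 0.2135
gF300 s 0.5970 t 0.1515
gN300 s 0.5848 t 0.1519
gFin s 0.5971 t 0.1206
gNin s 0.5853 t 0.1208
barL s 0.6352 t 0.1897
barR s 0.6344 t 0.0172
245 [154 154 153 160 227 238 234 237 191 143 138 234 234 249 253 253 253 253
 174 139 135 135 137 141 116 210 160 120 156 159 161 158]
255 [151 151 152 164 248 248 250 251 252 253 252 245 219 252 253 253 242 138
 136 139 138 137 140 136 173 241 139 129 156 158 158 158]
265 [150 150 156 205 250 250 251 252 253 253 252 233 182 141 143 141 141 140
 137 139 136 137 140 127 215 251 216 129 154 154 155 153]
272 [148 149 157 223 250 250 252 252 253 252 251 222 238 251 252 251 251 199
 139 139 137 139 143 120 193 177 132 145 154 152 155 155]
225 [0.46807315 0.2633869  0.09693052] [ 0.4422431  -0.12752753  0.088116  ] [0.59335679 0.2787115  0.46412521]
((538.384521484375, 80.86943054199219), (47.219390869140625, 428.4569091796875), 21.066301345825195)
```

```bash
python3 -m handwheel '[[[-0.01,0.02,0,0,0,1.3],[-0.01,0.033,0,0,0,1.3],[-0.01,0.035,0,0,0,1.3],[-0.01,0.035,0,0,0,1.3],[-0.01,0.035,-0.005,0,0,1.3],[-0.01,0.035,-0.005,0,0,1.3],[-0.01,0.035,-0.005,0,0,1.3],[-0.01,0.035,-0.005,0,0,1.3],[-0.01,0.034,-0.005,0,0,1.3],[-0.01,0.025,-0.005,0,0,1.6],[0,0.005,0,0,0,0],[0,0,0,0,0,0]]]' 1
python3 look.py w3 holddown_grip holddown rack
python3 -c "
from plant import *;print(state()['joint_pos'])"
```

```text
time: 7.08
tool_pos: [0.4142, 0.2642, 0.2364]
tool_rot: [0.001, 1.0, -0.001, -0.002]
contact_force: [0.3, -0.6, -0.5]
gripper_width: 1.001
grasp_force: 0.0
371.64829954431775 320.5755363512465 239.14841140757636 [[-0.0022  0.9523  0.3051  0.4921]
 [-1.     -0.0024  0.0003  0.264 ]
 [ 0.001  -0.3051  0.9523  0.3782]
 [ 0.      0.      0.      1.    ]]
holddown [313.4 150.3] 0.72 [0.4664 0.2706 0.017 ]
holddown [311.5 153.7] 0.46 [0.4631 0.2725 0.017 ]
rack [313.8 106.3] 0.77 [0.51   0.2703 0.    ]
[ 4.11398045e-01 -2.77988844e-01  1.90479767e+00 -3.73522214e-04
  1.51545041e+00  1.98865427e+00]
```

View pics/w3.png

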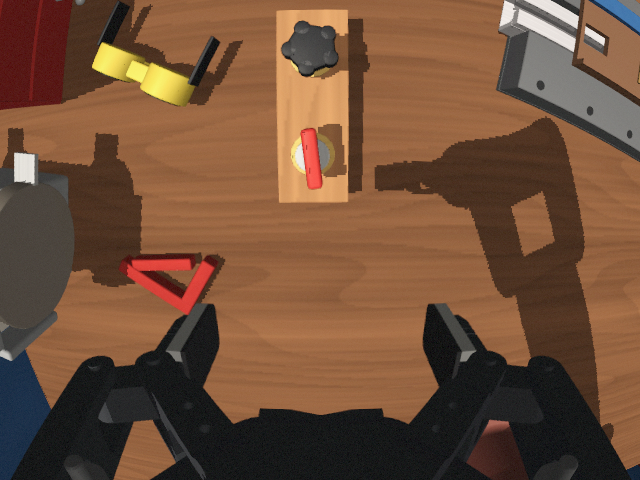

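The handle runs from (307,129) to (315,187), which is a yaw of about +8°. The star knob is at (311,48), clear of the grasp.

Run:
```python
from h import *
f=np.load("w3.npz"); I=camera_info("wrist"); I["T"]=f["T"]; im=f["im"]
hsv=cv2.cvtColor(im,cv2.COLOR_BGR2HSV)
m=cv2.inRange(hsv,(0,150,80),(8,255,255))|cv2.inRange(hsv,(172,150,80),(180,255,255)); m[:115]=0;m[200:]=0;m[:,:285]=0;m[:,340:]=0
ys,xs=np.nonzero(m); Q=cloud("wrist",f["d"],I)[ys,xs]; print(len(Q),np.median(Q[:,2]),Q[:,2].max())
A=np.array([at_z("wrist",(x,y),.093,I)[:2] for x,y in zip(xs,ys)])
print(cv2.minAreaRect((A*1000).astype(np.float32)),A.mean(0))
T=Q[Q[:,2]>.090]; print(len(T),T.mean(0),cv2.minAreaRect((T[:,:2]*1000).astype(np.float32)))
```

```text
906 0.09216074919698428 0.3781717566919022
((465.58160400390625, 270.9493103027344), (47.23268508911133, 11.83465576171875), 6.958303451538086) [0.46573819 0.27090113]
871 [0.46578716 0.27095664 0.09382724] ((466.9426574707031, 271.44781494140625), (50.098873138427734, 15.528458595275879), 0.6776044964790344)
```

```bash
python3 -m handwheel '[[[0.015,0.002,-0.01,0,0,2],[0.02,0.003,-0.03,0,0,3],[0.0164,0.0018,-0.035,0,0,2],[0,0,-0.035,0,0,0],[0,0,-0.035,0,0,0],[0,0,-0.02,0,0,0],[0,0,-0.007,0,0,0],[0,0,0,0,0,0],[0,0,0,0,0,0]]]' 1
```

```text
time: 8.03
tool_pos: [0.4683, 0.2699, 0.0684]
tool_rot: [-0.0, 0.998, 0.058, 0.001]
contact_force: [0.0, -0.4, 0.6]
gripper_width: 1.0
grasp_force: 0.0
```

```bash
python3 -m handwheel '[[[-0.0025,0.001,-0.005,0,0,0.3],[0,0,0,0,0,0]]]' 1; python3 -m handwheel '[[[0,0,0,0,0,0],[0,0,0,0,0,0],[0,0,0,0,0,0],[0,0,0,0,0,0],[0,0,0,0,0,0],[0,0,0,0,0,0],[0,0,0,0,0,0],[0,0,0,0,0,0]]]' 0
```

```text
time: 8.2
tool_pos: [0.4655, 0.2717, 0.0638]
tool_rot: [-0.001, 0.998, 0.061, 0.001]
contact_force: [-0.4, 0.0, 1.0]
gripper_width: 1.001
grasp_force: 0.0
time: 8.87
tool_pos: [0.4647, 0.2713, 0.0625]
tool_rot: [0.0, 0.998, 0.061, 0.0]
contact_force: [0.4, -1.5, 1.9]
gripper_width: 0.131
grasp_force: 60.3
```

```bash
python3 -m handwheel '[[[0,0,0.01,0,0,0],[0,0,0.025,0,0,0],[0,0,0.03,0,0,0],[0,0,0.03,0,0,0],[0.003,-0.006,0.005,0,0,3],[0.0115,-0.0245,0,0,0,6],[0.0115,-0.0245,0,0,0,6],[0.0115,-0.0245,0,0,0,6],[0.0115,-0.0245,0,0,0,6],[0.0115,-0.0245,0,0,0,6],[0.0115,-0.0245,0,0,0,6],[0.0115,-0.0245,0,0,0,6],[0.0115,-0.0245,0,0,0,6],[0.0115,-0.0245,0,0,0,6],[0.0115,-0.0245,0,0,0,6],[0.0115,-0.0245,0,0,0,6],[0.0085,-0.0185,0,0,0,0.4],[0,0,0,0,0,0],[0,0,0,0,0,0]]]' 0
cat > where.py <<'E'
import numpy as np
from plant import *
from scipy.spatial.transform import Rotation as R
s=state();p=s["tool_pos"];m=R.from_quat(np.roll(s["tool_rot"],-1)).as_matrix()
print("s %.4f t %.4f z %.4f yaw %.2f"%(p[0]*.9718-p[1]*.2359,p[0]*.2359+p[1]*.9718,p[2],np.degrees(np.arctan2(m[1,0],m[0,0]))),"zaxis",m[:,2].round(3),"F",s["contact_force"].round(1),"w",round(s["gripper_width"],3),round(s["grasp_force"],1),"M",s["ft_torque"].round(2))
E
python3 where.py; python3 look.py w4 foot_slot
python3 -c "
import cv2
im=cv2.imread('pics/w4.png');print(im.shape);cv2.imwrite('pics/w4c.png',cv2.resize(im[100:400,120:520],(800,600),interpolation=2))"
```

```text
time: 10.45
tool_pos: [0.6026, -0.0235, 0.1621]
tool_rot: [-0.0, 0.786, 0.618, -0.0]
contact_force: [-0.2, -0.3, -1.8]
gripper_width: 0.132
grasp_force: 59.8
s 0.5911 t 0.1193 z 0.1621 yaw 76.31 zaxis [-0.001  0.001 -1.   ] F [-0.2 -0.3 -1.8] w 0.132 59.8 M [ 0.03  0.01 -0.01]
371.64829954431775 320.5755363512465 239.14841140757636 [[ 0.9715  0.2257  0.0727  0.6214]
 [-0.2371  0.9271  0.2904  0.0507]
 [-0.0018 -0.2993  0.9541  0.3043]
 [ 0.      0.      0.      1.    ]]
(480, 640, 3)
```

View pics/w4c.png

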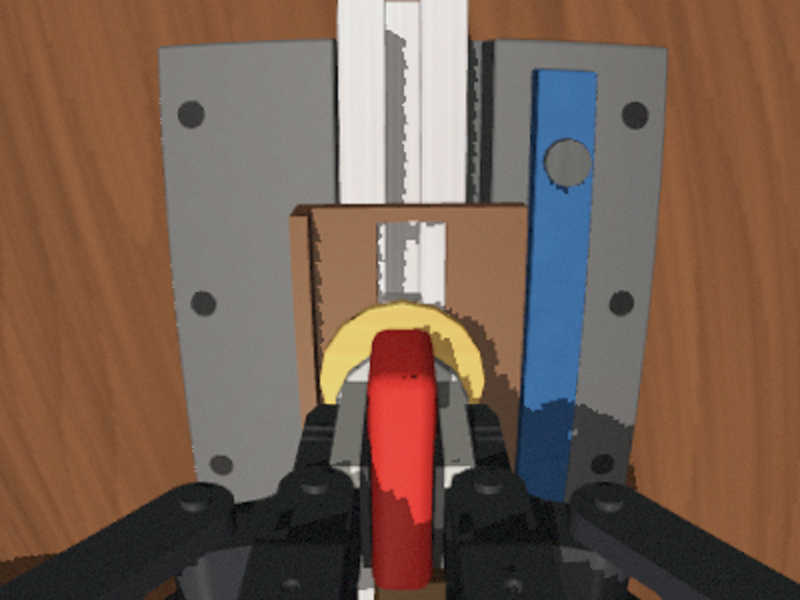

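```bash
python3 -m handwheel '[[[0,0,-0.015,0,0,0],[0,0,-0.02,0,0,0],[0,0,-0.015,0,0,0],[0,0,-0.008,0,0,0],[0,0,-0.003,0,0,0],[0,0,0,0,0,0]]]' 0; python3 where.py;  python3 -m handwheel '[[[0,0,-0.003,0,0,0],[0,0,-0.003,0,0,0],[0,0,-0.002,0,0,0]]]' 0; python3 where.py
```

```text
time: 11.05
tool_pos: [0.602, -0.0219, 0.1006]
tool_rot: [-0.001, 0.785, 0.619, -0.0]
contact_force: [0.5, 0.1, -1.8]
gripper_width: 0.13
grasp_force: 59.9
s 0.5902 t 0.1207 z 0.1006 yaw 76.49 zaxis [-0.001  0.    -1.   ] F [ 0.5  0.1 -1.8] w 0.13 59.9 M [ 0.01 -0.01 -0.05]
time: 11.3
tool_pos: [0.6033, -0.0227, 0.0941]
tool_rot: [0.001, 0.786, 0.619, 0.001]
contact_force: [-0.1, 0.4, -1.8]
gripper_width: 0.128
grasp_force: 59.9
s 0.5916 t 0.1203 z 0.0941 yaw 76.44 zaxis [ 0.002 -0.    -1.   ] F [-0.1  0.4 -1.8] w 0.128 59.9 M [-0.02 -0.01  0.02]
```

```bash
python3 -m handwheel '[[[0,0,-0.002,0,0,0],[0,0,-0.001,0,0,0]]]' 0; python3 where.py;  python3 -m handwheel '[[[0,0,-0.002,0,0,0],[0,0,-0.002,0,0,0]]]' 0; python3 where.py
```

```text
time: 11.47
tool_pos: [0.6027, -0.0227, 0.0903]
tool_rot: [0.0, 0.786, 0.619, 0.0]
contact_force: [-0.7, -0.6, -2.2]
gripper_width: 0.132
grasp_force: 59.9
s 0.5911 t 0.1201 z 0.0903 yaw 76.43 zaxis [ 0. -0. -1.] F [-0.7 -0.6 -2.2] w 0.132 59.9 M [-0.05 -0.02 -0.01]
time: 11.63
tool_pos: [0.6028, -0.0228, 0.0863]
tool_rot: [0.0, 0.786, 0.619, 0.0]
contact_force: [0.6, 0.4, -2.0]
gripper_width: 0.131
grasp_force: 59.9
s 0.5912 t 0.1201 z 0.0863 yaw 76.43 zaxis [ 0. -0. -1.] F [ 0.6  0.4 -2. ] w 0.131 59.9 M [ 0.02 -0.07  0.03]
```

```bash
python3 -m handwheel '[[[0,0,-0.002,0,0,0],[0,0,-0.002,0,0,0],[0,0,-0.002,0,0,0]]]' 0; python3 where.py;  python3 -m handwheel '[[[0,0,-0.002,0,0,0],[0,0,-0.001,0,0,0]]]' 0; python3 where.py
```

```text
time: 11.88
tool_pos: [0.6027, -0.0227, 0.0802]
tool_rot: [-0.0, 0.786, 0.619, 0.0]
contact_force: [-1.9, 1.1, 4.3]
gripper_width: 0.127
grasp_force: 60.9
s 0.5911 t 0.1201 z 0.0802 yaw 76.43 zaxis [-0.  0. -1.] F [-1.9  1.1  4.3] w 0.127 60.9 M [ 0.09  0.3  -0.04]
time: 12.05
tool_pos: [0.6028, -0.0227, 0.0784]
tool_rot: [-0.0, 0.786, 0.619, -0.0]
contact_force: [-4.7, 0.5, 6.5]
gripper_width: 0.129
grasp_force: 61.2
s 0.5911 t 0.1201 z 0.0784 yaw 76.44 zaxis [-0. -0. -1.] F [-4.7  0.5  6.5] w 0.129 61.2 M [ 0.08  0.82 -0.01]
```

```bash
python3 -m handwheel '[[[-0.0005,0.0001,-0.002,0,0,0],[0,0,-0.002,0,0,0]]]' 0; python3 where.py;  python3 -m handwheel '[[[0,0,-0.0015,0,0,0],[0,0,-0.001,0,0,0],[0,0,0,0,0,0]]]' 0; python3 where.py
```

```text
time: 12.22
tool_pos: [0.6028, -0.0227, 0.0755]
tool_rot: [0.0, 0.786, 0.619, 0.0]
contact_force: [-5.7, 1.4, 11.0]
gripper_width: 0.129
grasp_force: 61.7
s 0.5911 t 0.1201 z 0.0755 yaw 76.45 zaxis [ 0.001 -0.    -1.   ] F [-5.7  1.4 11. ] w 0.129 61.7 M [0.1  1.   0.01]
time: 12.47
tool_pos: [0.6028, -0.0227, 0.0736]
tool_rot: [0.0, 0.786, 0.619, 0.0]
contact_force: [-7.3, 0.0, 13.2]
gripper_width: 0.133
grasp_force: 62.0
s 0.5911 t 0.1201 z 0.0736 yaw 76.45 zaxis [ 0. -0. -1.] F [-7.3  0.  13.2] w 0.133 62.0 M [0.12 1.28 0.01]
```

```bash
python3 -m handwheel '[[[-0.001,0.0002,-0.0005,0,0,0],[0,0,0,0,0,0]]]' 0; python3 where.py
```

```text
time: 12.63
tool_pos: [0.6027, -0.0227, 0.0738]
tool_rot: [0.001, 0.786, 0.619, 0.001]
contact_force: [-4.6, 0.7, 12.3]
gripper_width: 0.128
grasp_force: 62.0
s 0.5911 t 0.1201 z 0.0738 yaw 76.45 zaxis [ 0.003 -0.001 -1.   ] F [-4.6  0.7 12.3] w 0.128 62.0 M [ 0.1   0.92 -0.01]
```

```bash
python3 -m handwheel '[[[-0.0013,0.0003,-0.001,0,0,0],[0,0,0,0,0,0]]]' 0; python3 where.py
```

```text
time: 12.8
tool_pos: [0.6027, -0.0227, 0.0736]
tool_rot: [0.002, 0.786, 0.619, 0.002]
contact_force: [-2.1, -0.2, 12.6]
gripper_width: 0.129
grasp_force: 62.1
s 0.5910 t 0.1201 z 0.0736 yaw 76.44 zaxis [ 0.006 -0.001 -1.   ] F [-2.1 -0.2 12.6] w 0.129 62.1 M [-0.04  0.57 -0.01]
```

```bash
python3 -m handwheel '[[[0,0,-0.0005,0,0,-3],[0,0,-0.0005,0,0,-4],[0,0,0,0,0,-5],[0,0,0,0,0,-5],[0,0,0,0,0,-5]]]' 0; python3 where.py
```

```text
time: 13.22
tool_pos: [0.6036, -0.0231, 0.0733]
tool_rot: [0.003, 0.89, 0.456, 0.003]
contact_force: [-0.7, -1.2, 13.3]
gripper_width: 0.128
grasp_force: 62.1
s 0.5920 t 0.1200 z 0.0733 yaw 54.21 zaxis [ 0.008 -0.002 -1.   ] F [-0.7 -1.2 13.3] w 0.128 62.1 M [-0.11  0.31  0.06]
```

```bash
python3 -m handwheel '[[[0,0,0,0,0,-5],[0,0,0,0,0,-6],[0,0,0,0,0,-6],[0,0,0,0,0,-6],[0,0,0,0,0,-6],[0,0,0,0,0,-6],[0,0,0,0,0,-6],[0,0,0,0,0,-6],[0,0,0,0,0,-6],[0,0,0,0,0,-6],[0,0,0,0,0,-5],[0,0,0,0,0,-4],[0,0,0,0,0,0],[0,0,0,0,0,0]]]' 0; python3 where.py
```

```text
time: 14.38
tool_pos: [0.6039, -0.0232, 0.0735]
tool_rot: [0.001, 0.993, -0.118, 0.005]
contact_force: [-0.0, -1.3, 12.5]
gripper_width: 0.131
grasp_force: 62.1
s 0.5923 t 0.1199 z 0.0735 yaw -13.57 zaxis [ 0.009 -0.002 -1.   ] F [-0.  -1.3 12.5] w 0.131 62.1 M [-0.25  0.28 -0.02]
```

```bash
python3 -m handwheel '[[[0,0,0.001,0,0,0],[0,0,0.001,0,0,0],[0,0,0.001,0,0,0],[0,0,0,0,0,0]]]' 0; python3 where.py; python3 -m handwheel '[[[0,0,0.001,0,0,0],[0,0,0.001,0,0,0],[0,0,0,0,0,0]]]' 0; python3 where.py
```

```text
time: 14.72
tool_pos: [0.6038, -0.0232, 0.0755]
tool_rot: [0.001, 0.993, -0.118, 0.005]
contact_force: [2.7, -1.6, 8.2]
gripper_width: 0.128
grasp_force: 61.2
s 0.5922 t 0.1199 z 0.0755 yaw -13.57 zaxis [ 0.009 -0.002 -1.   ] F [ 2.7 -1.6  8.2] w 0.128 61.2 M [-0.27 -0.27  0.  ]
time: 14.97
tool_pos: [0.6036, -0.0232, 0.0755]
tool_rot: [0.001, 0.993, -0.118, 0.005]
contact_force: [7.8, -2.8, 0.2]
gripper_width: 0.13
grasp_force: 59.9
s 0.5921 t 0.1199 z 0.0755 yaw -13.58 zaxis [ 0.01  -0.002 -1.   ] F [ 7.8 -2.8  0.2] w 0.13 59.9 M [-0.37 -1.19 -0.01]
```

```bash
python3 -m handwheel '[[[0.001,-0.0003,0,0,0,0],[0.0015,-0.0003,0,0,0,0],[0,0,0,0,0,0]]]' 0; python3 where.py; python3 -m handwheel '[[[0,0,0,0,0,0],[0,0,0,0,0,0],[0,0,0,0,0,0],[0,0,0,0,0,0],[0,0,0,0,0,0]]]' 0.6; python3 where.py
```

```text
time: 15.22
tool_pos: [0.6039, -0.0232, 0.0755]
tool_rot: [0.0, 0.993, -0.118, 0.001]
contact_force: [0.4, -1.5, 7.4]
gripper_width: 0.132
grasp_force: 61.4
s 0.5923 t 0.1199 z 0.0755 yaw -13.57 zaxis [ 0.003 -0.001 -1.   ] F [ 0.4 -1.5  7.4] w 0.132 61.4 M [-0.2   0.1  -0.08]
time: 15.63
tool_pos: [0.6018, -0.0225, 0.0726]
tool_rot: [-0.0, 0.993, -0.118, -0.001]
contact_force: [0.7, -0.3, -0.2]
gripper_width: 0.604
grasp_force: 0.0
s 0.5901 t 0.1201 z 0.0726 yaw -13.56 zaxis [-0.001  0.    -1.   ] F [ 0.7 -0.3 -0.2] w 0.604 0.0 M [0.02 0.03 0.01]
```

```bash
python3 -m handwheel '[[[0,0,0.008,0,0,0],[0,0,0.02,0,0,0],[0,0,0.035,0,0,0],[0,0,0.035,0,0,0],[-0.02,0.005,0.035,0,0,0],[-0.02,0.005,0.035,0,0,0],[-0.02,0.005,0.025,0,0,0],[-0.02,0.005,0.01,0,0,0],[0,0,0,0,0,0]]]' 0.6; python3 where.py; python3 look.py w5 holddown_grip foot
python3 -c "
import cv2
im=cv2.imread('pics/w5.png');cv2.imwrite('pics/w5c.png',cv2.resize(im[40:340,120:520],(800,600),interpolation=2))"
```

```text
time: 16.38
tool_pos: [0.5219, -0.0021, 0.2817]
tool_rot: [-0.0, 0.993, -0.118, 0.004]
contact_force: [0.9, 0.4, 0.4]
gripper_width: 0.597
grasp_force: 0.0
s 0.5077 t 0.1211 z 0.2817 yaw -13.52 zaxis [ 0.008 -0.001 -1.   ] F [0.9 0.4 0.4] w 0.597 0.0 M [ 0.02 -0.04 -0.04]
371.64829954431775 320.5755363512465 239.14841140757636 [[-0.2342  0.9293  0.2855  0.5961]
 [-0.9722 -0.2234 -0.0706 -0.0204]
 [-0.0018 -0.2941  0.9558  0.4244]
 [ 0.      0.      0.      1.    ]]
holddown_grip [321.3 117.8] 0.83 [ 0.6053 -0.0226  0.083 ]
foot [366.7 117.2] 0.84 [ 0.5968 -0.067   0.05  ]
```

View pics/w5c.png

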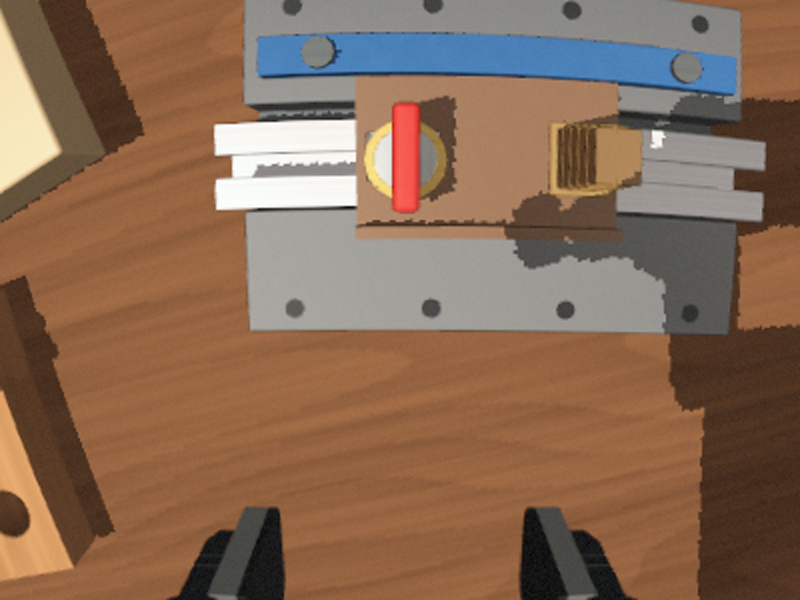

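The handle, at crop (405,157), stands crosswise to the rail. The foot is still flush against the bar, and the gripper is clear of everything.

```bash
python3 -c "
from plant import *;print(job_done())"
```

```text
the job is handed in; nothing more can be done
None
```

The foot plate is square and snug against the stop bar, the hold-down is clamped crosswise under the rail and released, and the job is handed in; the one lapse is that the push against the stop reached about 45 N at the wrist before I backed off, well over the 20 N you asked for.

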